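# Chuck the punch and hold the hone's run lever

### The job

First tighten the hone's chuck on the punch standing in it: turn the knurled sleeve clockwise (seen from above) as far as it goes. Then flip the red safety catch on the blue clutch box off, away from the lever's slot, and only after that pull the black-handled lever fully over towards the robot (the end with the catch's red thumb tab), against its spring. Finish while still holding the handle in the fingers with the lever fully pulled and the catch left off; leave the stone, the tin and the bottle alone.

Things in the scene. Friction and masses are not known exactly. Their poses are not given: they have to be found in the camera images.
- head: Punch hone, fixed to the bench: green box 130 x 130 x 56 mm with an upright three-jaw chuck at its centre. A dark flange (radius 45 mm) reaches up to 64 mm above the bench. Origin: centre of its underside, z up. The chuck axis is its z axis.
- sleeve_grip (a point): Point on the chuck axis 112 mm above the bench: a good TCP height to grip the sleeve from above. The knurled steel sleeve is 50 mm in diameter, from 81 to 124 mm above the bench. Above it are the jaws (within 22 mm of the axis, 127 to 141 mm up) and the punch (top 155 mm up). The point does not turn with the sleeve.
- sleeve (a joint): Turn of the chuck sleeve in rad, growing CLOCKWISE seen from above. It starts between 0 and 0.35 (loose), the jaws meet the punch at about 1.0, and a firm stop comes at 1.2 (tight). It takes about 0.3 N m of friction, rising to about 0.6 N m at the stop, and stays where it is left. A small red dot is on its top rim.
- jaw0: Aluminium chuck jaw 12 x 7 x 14 mm, moved towards the axis by the sleeve (4.5 mm per rad). Origin: middle of the lower edge of its inner face, 127 mm above the bench.
- jaw1: Second jaw, the same, 120 degrees on.
- jaw2: Third jaw, the same, 240 degrees on.
- punch: Brass-coloured punch, 70 mm long, 10 mm shank, 7 mm tip, 43 g, standing loose in the 13 mm bore of the chuck. Origin: centre of its foot, 85 mm above the bench; z along it, up.
- control: Clutch box, fixed to the bench: blue box 200 (x) x 120 (y) x 60 mm. Origin: centre of its underside, z up. The lever swings in its x-z plane (y = 0), in a slot in the top; pulling moves the handle towards the box's -x end, where the catch's thumb tab is.
- lever_angle (a joint): Lever angle in rad: 0 at rest, leaning 0.45 rad to the box's +x; grows as pulled to -x; stop at 0.9. Hinge line along the box's y through (20, 0, 35) mm in the box frame; handle middle 165 mm from it. A spring pushes back: about 2 N at the handle at rest, 6.5 N at the stop (handle may turn a little in the pads). The catch blocks it after 0.1 to 0.2 rad until the catch is turned past 1.0.
- lever: The lever: steel rod of 12 mm diameter with a black round handle 24 mm in diameter and 60 mm long at its end. Origin: on its hinge line, (20, 0, 35) mm in the box frame; its y axis is the hinge line.
- lever_grip (a point): Middle of the black handle (24 mm diameter, 60 mm long, along the lever): at rest 92 mm to +x of the box's centre and 184 mm above the bench.
- catch (a joint): Angle of the red safety catch in rad: 0 = arm across the slot in front of the lever, tab upright; stop at 1.35 = arm raised clear, tab laid over towards the box's +y side. Starts between 0 and 0.2, stays where left; turning takes 0.05 N m. Past 1.0 the lever is free; off means laid well over, near the stop.
- catch_tab (a point): Middle of the top edge of the catch's red thumb tab: a plate 26 mm (along the box's x) x 8 mm x 50 mm tall. The catch turns about a line along the box's x through (-75, 32, 78) mm in the box frame, and the tab rises 50 mm straight out from that line. To flip the catch push the tab towards the box's +y.
- stone: Dark sharpening stone 70 x 190 x 28 mm lying beyond the machines. Origin: centre of its underside. Leave alone.
- tin: Round brass tin, 60 mm across, 35 mm high, between the two machines. Origin: centre of its underside. Leave alone.
- spray: Green bottle with a white cap and a white band, 54 mm across, 130 mm high, beyond the machines. Origin: centre of its underside. Leave alone.
There are look-alikes about, which are no part of the job. Of the things that look like the head, the smallest one is meant.

How it is judged (in metres and radians):
On the way, in this order (a step that is already met when the one before it is completed fails the run):
1. the chuck is tight: all three jaws press on the punch (value of joint sleeve above 1.08 rad and contact force between each of jaw0, jaw1, jaw2 and punch above 2 N and value of joint catch below 0.5 rad), for 0.2 s.
2. the catch is flipped off with the lever still at rest (value of joint catch above 1 rad and value of joint lever_angle below 0.3 rad), for 0.2 s.
3. the lever is pulled fully over, handle in the fingers (value of joint lever_angle above 0.75 rad and contact force between the fingers and lever above 2 N and value of joint catch above 1 rad), for 0.3 s.
At the end, for the whole second after the job is handed in: The fingers touch the lever's handle with more than 2 N and hold the lever still above 0.75 rad (stop at 0.9), the catch is above 1.0 rad, the sleeve above 1.08 rad (stop at 1.2) with every jaw pressing on the punch with more than 2 N (all of step 3 and value of joint sleeve above 1.08 rad and contact force between each of jaw0, jaw1, jaw2 and punch above 2 N and value of joint lever_angle below 1 rad and velocity of joint lever_angle between -0.1 and 0.1 rad/s); the arm keeps its last pose, push and grip.
It fails at once if the lever is forced while the catch still blocks it (value of joint lever_angle above 0.3 rad and value of joint catch below 0.8 rad).
It fails at once if the punch leaves the chuck or is tipped over (horizontal distance between punch and head above 0.02 m or angle between punch's own z axis and vertical above 0.35 rad or z of punch in the frame of head above 0.11 m).
It fails at once if the sharpening stone is pushed away or knocked over (distance of stone from where it was at the start of the episode above 0.03 m or angle between stone's own z axis and vertical above 0.4 rad).
It fails at once if the brass tin is pushed away or knocked over (distance of tin from where it was at the start of the episode above 0.03 m or angle between tin's own z axis and vertical above 0.4 rad).
It fails at once if the green bottle is pushed away or knocked over (distance of spray from where it was at the start of the episode above 0.03 m or angle between spray's own z axis and vertical above 0.4 rad).
It also fails if it takes over 67 s, if anything falls off the work surface, if the arm or the gripper's body presses on something with over 40 N, if the wrist force passes 120 N, or if a joint passes its speed limit or range.

### The arm

A 6-joint arm with a two-finger parallel gripper is mounted at the origin on the work surface. World frame = base frame: x ahead of the robot, y to its left, z up, the work surface at z = 0. Lengths are in mm, angles in degrees, forces in N, time in s.
With the tool pointing down it reaches from about 350 to 850 mm from the base axis. Payload 8.1 kg.
Tool frame: the origin (TCP) lies between the finger pads, 19 mm behind the fingertips; this is the grasp point; z points along the fingers, y is the line along which they close (so a half turn about z gives the same grasp; the last joint's range is limited). The gripper opens to 85 mm and grips with 20 to 120 N. Pads are 22 mm wide; open, the fingers measure 114 mm over their backs; the gripper's body (76 mm by 85 mm) begins 54 mm behind the grasp point. The pads swing forward as they close: fully open they stand 13 mm farther back than shut.
Start: joints at [-70.955, 7.471, 85.268, -0, 87.261, -4.893], TCP at [243.47, -548.386, 249.992] pointing down, gripper open.
Joint ranges: [-169.43, 169.43], [-51.17, 129.36], [1.28, 143.12], [-76.62, 256.62], [0, 156.53], [-152.29, 152.29]. Speed limits (degrees/s): [136.94, 136.94, 159.86, 180, 180, 180].

### API

Orientations are given as [roll, pitch, yaw] about the fixed x, y, z axes, in that order (R = Rz(yaw) Ry(pitch) Rx(roll)).
In Python, from rig import env gives the robot as it stands. The module is installed in compiled form; this text tells all that it offers.
- The arm moves only by the tool carry_out, never from a script. Its argument "plan" is one flat list of numbers, 7 for each row, row after row: the turn, a rotation vector about the world's x, y, z in units of pi rad (1.0 is pi rad), then the shift along the world's x, y, z in units of 0.25 m (1.0 is 0.25 m), then the opening, from -1 (shut) to 1 (fully open). A call has 1 to 12 rows; each row shifts and turns the commanded pose from where the row before left it; what a row does not reach is not made up. A row lasts 1/12 s, in which the tool goes at most 41.7 mm and 7.16 degrees, less where a joint would pass 70% of its speed; a pose out of reach is approached as far as the arm can. A call with a number of a shift or a turn outside -1 to 1 is refused whole. A call with a gripper value outside its range is refused whole. The fingers move at their own pace and stop on an object; "squeeze" is the grip in N (left out, the last holds). Time passes only in rows, so rows that do not move let the fingers close. It gives the time, the measured TCP pose, the force, the opening and the grip force at its end, in the units of the state.
- env.read_state(): the state, without advancing time (a new reading comes with each control period).
- env.get_image(name): name is "side" or "top"; returns a dict with "image" (480x640x3 uint8, red, green, blue), "range_z" (480x640 float32, mm along the optical axis (not along the pixel's ray), 0 where there is no reading), "mtx" (3x3 intrinsics, pixels), "T" (4x4, takes a point from camera to world coordinates). Camera axes: x right, y up, looking along -z (the intrinsics and any distortion apply to the point x, -y, -z); pixel columns grow to the right and rows downward; lengths in mm; the calibration is good to about 2 mm. A picture is of the moment at which its call begins.
- env.job_done(): hands the job in; it is judged then, once.
Trained networks look in the newest picture that a camera, given by its name, has taken for a name from the list of things; names that differ only in an ending like _2 or _b are one class to them, and where a whole thing is asked for, a point or a joint stands for the part that bears it (a point fixed in the world has none). Each returns a list of dicts, best first, with "score" (0 to 1); they miss things now and then, are a little off and sometimes report something else, mostly with a low value. They report only what shows in the picture. A call takes as long as a camera call. They do not tell look-alikes from the thing itself.
- env.boxes_of(camera, label): "pixel" ([column, row] in pixels, amid what is visible of it).
The state is a dict: "clock": time; "q": joint angles; "joint_velocities": joint speeds; "joint_torque": joint torques, N m; "ee_pos": TCP position; "orientation": TCP orientation; "wrist_force": force on the tool from outside, world axes, zero at the start; "torque": the same for the moment, N m; "grip_width": finger opening in mm; "grasp_force": force on a finger pad.
Only numpy, scipy, OpenCV 4.12 (cv2) and the standard library are available. Lean on these libraries where they do the work, as an engineer would, in place of code of your own. Each camera call takes 0.05 s, during which the arm holds its last target. There are 200 camera calls.

## Working session

There is one attempt and no reset: what is moved stays moved. The work goes in short steps, Python scripts to look and compute and a tool call to move; the robot and the scene stay as the last step left them, time stands still between calls to the robot, and variables do not carry over. Pictures are saved under pics/ and viewed, at most 10 in all, crops included, and the job is handed in when it is done.

Besides the shell and the picture viewer there is one more tool, called after "Emit:" as name(argument=value, ...) on one line, values as JSON. carry_out: Moves the arm, as the interface text tells. Its arguments: {"type":"object","properties":{"plan":{"type":"array"},"squeeze":{"type":"number"}},"required":["plan"]}

```bash
mkdir -p pics; cat > h.py <<'E'
import numpy as np, cv2
from rig import env
def world(d,u,v,z=None):
    K=d["mtx"];T=d["T"]
    z=d["range_z"][int(round(v)),int(round(u))] if z is None else z
    p=np.array([(u-K[0,2])/K[0,0]*z,-(v-K[1,2])/K[1,1]*z,-z,1])
    return (T@p)[:3]
def cloud(d):
    K=d["mtx"];T=d["T"];z=d["range_z"].astype(float)
    v,u=np.mgrid[:480,:640]
    P=np.stack([(u-K[0,2])/K[0,0]*z,-(v-K[1,2])/K[1,1]*z,-z,np.ones_like(z)],-1)@T.T
    P=P[...,:3];P[z<=0]=np.nan
    return P
E
python3 - <<'E'
from h import *
for c in("side","top"):
    d=env.get_image(c);np.save(c+".npy",d,allow_pickle=True)
    cv2.imwrite(f"pics/{c}0.png",d["image"][...,::-1])
    print(c,d["T"].round(2).tolist(),d["mtx"].round(1).tolist())
    for l in("head","sleeve","punch","control","lever_grip","catch_tab","lever","tin","stone","spray"):
        for r in env.boxes_of(c,l)[:3]:
            print(c,l,round(r["score"],2),np.round(r["pixel"]),world(d,*r["pixel"]).round())
print(env.read_state())
E
```

```text
side [[-0.9, 0.3, -0.33, 234.04], [-0.44, -0.64, 0.63, 546.86], [-0.02, 0.71, 0.7, 735.75], [0.0, 0.0, 0.0, 1.0]] [[480.3, 0.0, 323.6], [0.0, 480.3, 226.2], [0.0, 0.0, 1.0]]
side head 0.8 [400. 401.] [284. 233.  92.]
side head 0.8 [489. 204.] [ 266. -229.   90.]
side head 0.72 [270. 327.] [521. 193.  64.]
side sleeve 0.9 [400. 373.] [292. 237. 172.]
side sleeve 0.66 [497. 177.] [ 266. -225.  161.]
side sleeve 0.62 [263. 302.] [533. 188. 119.]
side punch 0.65 [259. 290.] [542. 181. 138.]
side control 0.92 [353. 192.] [ 538. -180.   61.]
side control 0.52 [260. 305.] [532. 197. 124.]
side lever_grip 0.91 [321. 135.] [ 619. -192.  175.]
side catch_tab 0.69 [384. 187.] [ 476. -194.   87.]
side lever 0.79 [318. 135.] [ 624. -190.  174.]
side tin 0.64 [290. 252.] [588.  13.  37.]
side tin 0.48 [356. 192.] [ 533. -182.   61.]
side stone 0.62 [183. 286.] [731. 168.  29.]
side spray 0.93 [266. 167.] [ 738. -155.   79.]
top [[0.0, 0.99, -0.14, 367.61], [-1.0, -0.0, -0.02, -17.04], [-0.02, 0.14, 0.99, 1282.72], [0.0, 0.0, 0.0, 1.0]] [[555.5, 0.0, 319.0], [0.0, 555.5, 247.8], [0.0, 0.0, 1.0]]
to
[... 733 characters left out ...]
92.]
{'clock': 1.1, 'q': array([-7.09554783e+01,  7.47254364e+00,  8.52660600e+01, -7.10798759e-04,
        8.72609372e+01, -4.89303802e+00]), 'joint_velocities': array([-0.06184938, -0.1516021 ,  0.06714954, -0.01394596, -0.00781466,
        0.00506753]), 'joint_torque': array([-5.64143884e-04, -5.69326079e+01, -5.00871277e+01, -3.45268982e-04,
        7.70171664e-04,  1.20014121e-05]), 'ee_pos': array([ 243.46691301, -548.40206777,  249.99454717]), 'orientation': array([1.79999603e+02, 7.46563655e-04, 2.39375937e+01]), 'wrist_force': array([-0.28670144, -0.96699094,  0.71285534]), 'torque': array([-0.02814117,  0.05372277, -0.03357102]), 'grasp_force': 0.0, 'grip_width': 85.30365601437077}
```

View pics/side0.png

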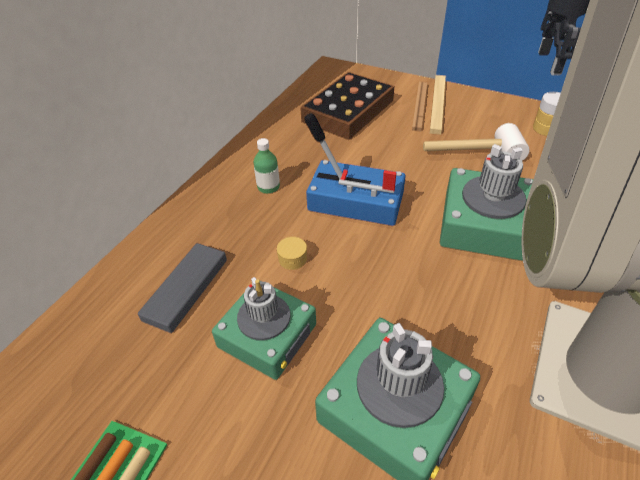

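View pics/top0.png

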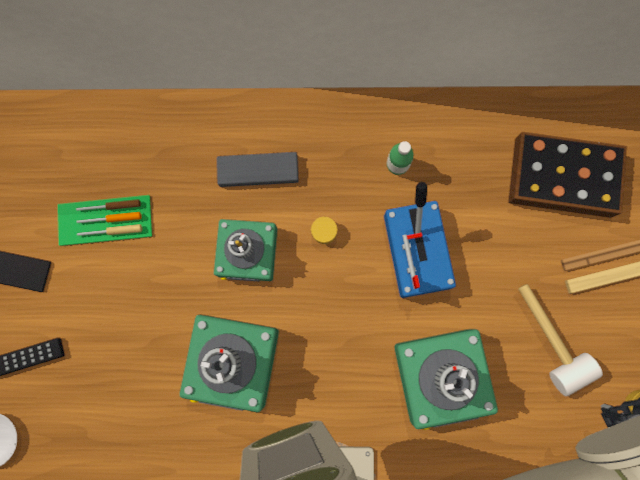

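The side view shows the small hone at about (262,320), the tin at (291,252), the clutch box at (355,192) with its red tab at (389,180), and the handle at (316,128). In the top view the small hone is at (245,250), the box at (420,248), the tab at (415,282) and the handle at (421,194). The two bigger green hones are look-alikes.

```bash
python3 - <<'E'
from h import *
def near(P,c,r): return np.hypot(P[...,0]-c[0],P[...,1]-c[1])<r
def circ(q):
    A=np.c_[2*q[:,:2],np.ones(len(q))];s=np.linalg.lstsq(A,(q[:,:2]**2).sum(1),rcond=None)[0]
    return s[:2].round(1),np.sqrt(s[2]+s[0]**2+s[1]**2).round(1)
for c in("top","side"):
    d=np.load(c+".npy",allow_pickle=True).item();P=cloud(d);I=d["image"].astype(int);R,G,B=I[...,0],I[...,1],I[...,2]
    z=P[...,2]
    green=(G>R+20)&(G>B+10)&near(P,(525,168),110)&(z>45)&(z<68)
    blue=(B>R+40)&(B>G+25)&near(P,(548,-205),150)&(z>45)&(z<70)
    for n,m in(("head",green),("control",blue)):
        q=P[m];r=cv2.minAreaRect(q[:,:2].astype(np.float32));print(c,n,m.sum(),r,np.median(q[:,2]))
    m=near(P,(528,168),45)&(z>118)&(z<128);q=P[m];print(c,"sleeve ring",m.sum(),circ(q),q[:,:2].min(0),q[:,:2].max(0))
    m=near(P,(528,168),45)&(z>85)&(z<118);q=P[m];print(c,"sleeve wall",m.sum(),circ(q))
    red=(R>130)&(G<70)&(B<70)&near(P,(500,-195),120)
    q=P[red];print(c,"red",len(q),q.min(0).round(),q.max(0).round());
    t=q[q[:,2]>100];print(" high red",len(t),t.mean(0).round(1) if len(t) else 0,t.min(0).round(1),t.max(0).round(1))
    t=q[q[:,2]>q[:,2].max()-5];print(" top edge",t.mean(0).round(1))
    blk=(I.max(-1)<60)&near(P,(625,-192),70)&(z>130);q=P[blk];print(c,"handle",len(q),q.mean(0).round(1),q.min(0).round(1),q.max(0).round(1))
E
```

```text
top head 1932 ((540.8333129882812, 178.56736755371094), (131.13363647460938, 128.44764709472656), 85.75778198242188) 55.184203499791124
top control 3720 ((542.2550048828125, -213.25064086914062), (198.66461181640625, 117.91578674316406), 10.641544342041016) 58.9470674087529
top sleeve ring 270 (array([541.7, 177.5]), np.float64(19.2)) [517.14005517 153.37790724] [567.59634855 203.3086368 ]
top sleeve wall 119 (array([538.6, 175.8]), np.float64(20.5))
top red 116 [ 450. -212.   60.] [ 575. -182.  131.]
 high red 51 [ 462.1 -192.9  123.7] [ 450.1 -198.4  102.4] [ 474.8 -188.1  130.9]
 top edge [ 463.9 -193.2  128. ]
top handle 234 [ 631.2 -195.2  194.5] [ 613.  -206.9  160. ] [ 653.7 -184.5  215.7]
side head 2699 ((543.7373046875, 179.31314086914062), (130.12017822265625, 129.3051300048828), 85.99076080322266) 56.28037814988454
side control 2572 ((545.0095825195312, -212.62307739257812), (199.2084197998047, 121.9795913696289), 10.60207748413086) 60.73561607588067
side sleeve ring 449 (array([544.1, 179.9]), np.float64(19.5)) [519.09869218 152.67174956] [568.28034348 204.67959462]
side sleeve wall 396 (array([543.2, 179.8]), np.float64(23.1))
side red 238 [ 453. -218.   81.] [ 575. -186.  131.]
 high red 146 [ 465.  -191.7  116.6] [ 453.  -197.6  100.2] [ 476.5 -186.4  130.6]
 top edge [ 464.7 -192.7  128.2]
side handle 299 [ 632.5 -191.2  191. ] [ 614.4 -206.   161.8] [ 654.2 -182.4  216.7]
```

Emit:
carry_out(plan=[0,0,0.0185,0.0498,0.1212,0,1,0,0,0.0185,0.0498,0.1212,0,1,0,0,0.0185,0.0498,0.1212,0,1,0,0,0.0185,0.0498,0.1212,0,1,0,0,0.0185,0.0498,0.1212,0,1,0,0,0.0185,0.0498,0.1212,0,1,0,0,0.0185,0.0498,0.1212,0,1,0,0,0.0185,0.0498,0.1212,0,1,0,0,0.0185,0.0498,0.1212,0,1,0,0,0.0185,0.0498,0.1212,0,1,0,0,0.0185,0.0498,0.1212,0,1,0,0,0.0185,0.0498,0.1212,0,1])

```text
clock: 2.1
ee_pos: [393.2, -183.3, 250.3]
orientation: [180.0, 0.0, 64.1]
wrist_force: [1.0, 0.1, 0.3]
grip_width: 85.4
grasp_force: 0.0
```

Emit:
carry_out(plan=[0,0,0.0185,0.0498,0.1212,0,1,0,0,0.0185,0.0498,0.1212,0,1,0,0,0.0185,0.0498,0.1212,0,1,0,0,0.0185,0.0498,0.1212,0,1,0,0,0.0185,0.0498,0.1212,0,1,0,0,0.0185,0.0498,0.1212,0,1,0,0,0.0185,0.0498,0.1212,0,1,0,0,0.0185,0.0498,0.1212,0,1,0,0,0.0185,0.0498,0.1212,0,1,0,0,0.0185,0.0498,0.1212,0,1,0,0,0.0185,0.0498,0.1212,0,1,0,0,0.0185,0.0498,0.1212,0,1])

```text
clock: 3.1
ee_pos: [542.6, 180.6, 250.0]
orientation: [180.0, 0.0, 104.0]
wrist_force: [1.1, -0.1, -0.1]
grip_width: 85.3
grasp_force: 0.0
```

Emit:
carry_out(plan=[0,0,0,0,0,0,1,0,0,0,0,0,0,1,0,0,0,0,0,0,1])

```text
clock: 3.35
ee_pos: [542.0, 178.7, 249.7]
orientation: [-180.0, 0.0, 103.9]
wrist_force: [1.0, -0.6, 0.3]
grip_width: 85.4
grasp_force: 0.0
```

Emit:
carry_out(plan=[0,0,0,0,0,-0.0689,1,0,0,0,0,0,-0.0689,1,0,0,0,0,0,-0.0689,1,0,0,0,0,0,-0.0689,1,0,0,0,0,0,-0.0689,1,0,0,0,0,0,-0.0689,1,0,0,0,0,0,-0.0689,1,0,0,0,0,0,-0.0689,1,0,0,0,0,0,0,1,0,0,0,0,0,0,1])

```text
clock: 4.18
ee_pos: [541.4, 177.5, 111.7]
orientation: [-179.9, 0.0, 103.8]
wrist_force: [-0.1, -0.1, -0.2]
grip_width: 85.2
grasp_force: 0.0
```

Emit:
carry_out(plan=[0,0,0,0,0,0,-1,0,0,0,0,0,0,-1,0,0,0,0,0,0,-1,0,0,0,0,0,0,-1,0,0,0,0,0,0,-1,0,0,0,0,0,0,-1,0,0,0,0,0,0,-1,0,0,0,0,0,0,-1,0,0,0,0,0,0,-1,0,0,0,0,0,0,-1,0,0,0,0,0,0,-1,0,0,0,0,0,0,-1], squeeze=90)

```text
clock: 5.18
ee_pos: [543.8, 179.0, 114.5]
orientation: [179.8, 0.0, 103.9]
wrist_force: [-0.8, -0.9, 6.0]
grip_width: 47.0
grasp_force: 92.1
```

Emit:
carry_out(plan=[0,0,-0.025,0,0,0,-1,0,0,-0.025,0,0,0,-1,0,0,-0.025,0,0,0,-1,0,0,-0.025,0,0,0,-1,0,0,-0.025,0,0,0,-1,0,0,-0.025,0,0,0,-1,0,0,-0.025,0,0,0,-1,0,0,-0.025,0,0,0,-1,0,0,-0.025,0,0,0,-1,0,0,-0.025,0,0,0,-1])

```text
clock: 6.02
ee_pos: [544.3, 178.9, 114.6]
orientation: [179.8, -0.2, 58.7]
wrist_force: [2.5, -1.1, 4.7]
grip_width: 47.6
grasp_force: 92.2
```

```bash
python3 - <<'E'
from h import *
s=env.read_state();print(s["torque"],s["wrist_force"],s["orientation"],s["q"].round(1))
E
```

```text
[-0.34713917 -0.52427127  0.2964282 ] [ 2.45815593 -1.13533818  4.72086471] [ 1.79768565e+02 -1.59021707e-01  5.86620504e+01] [13.1  9.1 98.  -0.1 72.6 44.5]
```

Emit:
carry_out(plan=[0,0,-0.02,0,0,0,-1,0,0,-0.02,0,0,0,-1,0,0,-0.02,0,0,0,-1,0,0,-0.02,0,0,0,-1,0,0,-0.02,0,0,0,-1,0,0,0,0,0,0,-1,0,0,0,0,0,0,-1])

```text
clock: 6.6
ee_pos: [546.2, 180.3, 114.8]
orientation: [179.7, -0.5, 41.0]
wrist_force: [13.7, 4.9, -5.0]
grip_width: 47.7
grasp_force: 111.8
```

```bash
python3 - <<'E'
from h import *
s=env.read_state();print(s["torque"],s["wrist_force"],s["orientation"],s["q"].round(1))
E
```

```text
[ 1.07435195 -2.26684011  1.85575041] [13.69370241  4.92729281 -4.98304528] [179.74248464  -0.51181261  41.00006704] [13.2  9.1 98.   0.  72.3 62.2]
```

Emit:
carry_out(plan=[0,0,-0.015,0,0,0,-1,0,0,-0.015,0,0,0,-1,0,0,0,0,0,0,-1])

```text
clock: 6.85
ee_pos: [548.4, 181.5, 115.0]
orientation: [179.8, -0.9, 35.4]
wrist_force: [28.0, 12.4, -15.8]
grip_width: 47.7
grasp_force: 116.1
```

```bash
python3 - <<'E'
from h import *
s=env.read_state();print(s["torque"],s["wrist_force"],s["orientation"],s["q"].round(1))
E
```

```text
[ 2.27719774 -4.4565814   0.66107433] [ 27.96007877  12.42767523 -15.79077808] [179.75540712  -0.87582071  35.38467271] [13.2  9.2 97.9  0.1 72.  67.8]
```

Emit:
carry_out(plan=[0,0,0,0,0,0,1,0,0,0,0,0,0,1,0,0,0,0,0,0,1,0,0,0,0,0,0,1,0,0,0,0,0,0,1,0,0,0,0,0,0,1,0,0,0,0,0,0,1,0,0,0,0,0,0,1])

```text
clock: 7.52
ee_pos: [542.2, 178.8, 112.2]
orientation: [-180.0, 0.0, 35.5]
wrist_force: [0.0, -0.6, 0.4]
grip_width: 85.7
grasp_force: 0.0
```

Emit:
carry_out(plan=[0,0,0,0,0,0.08,1,0,0,0,0,0,0.08,1,0,0,0,0,0,0.08,1,0,0,0,0,0,0.08,1,0,0,0,0,0,0.08,1,0,0,0,0,0,0.08,1,0,0,0,0,0,0.08,1,0,0,0,-0.12,0,-1,0,0,0,0,-0.12,0,-1,0,0,0,0,-0.12,0,-1,0,0,0,0,-0.12,0,-1,0,0,0,0,-0.12,0,-1])

```text
invalid input at $.plan: expected a multiple of 7 numbers
```

```bash
python3 - <<'E'
from h import *
a=[]
for c,u0,v0,w,h in(("top",205,210,80,80),("side",210,260,110,110)):
    d=env.get_image(c);np.save(c+"1.npy",d,allow_pickle=True)
    d0=np.load(c+".npy",allow_pickle=True).item()
    for I in(d0["image"],d["image"]): a.append(cv2.resize(I[v0:v0+h,u0:u0+w],(380,290),interpolation=cv2.INTER_CUBIC))
cv2.imwrite("pics/chuck1.png",np.vstack([np.hstack(a[:2]),np.hstack(a[2:])])[...,::-1])
s=env.read_state();print(s["ee_pos"],s["orientation"],s["clock"])
E
```

```text
[542.23602904 178.76533653 112.17043019] [-1.79998585e+02  3.83654456e-03  3.54562550e+01] 7.6167
```

View pics/chuck1.png

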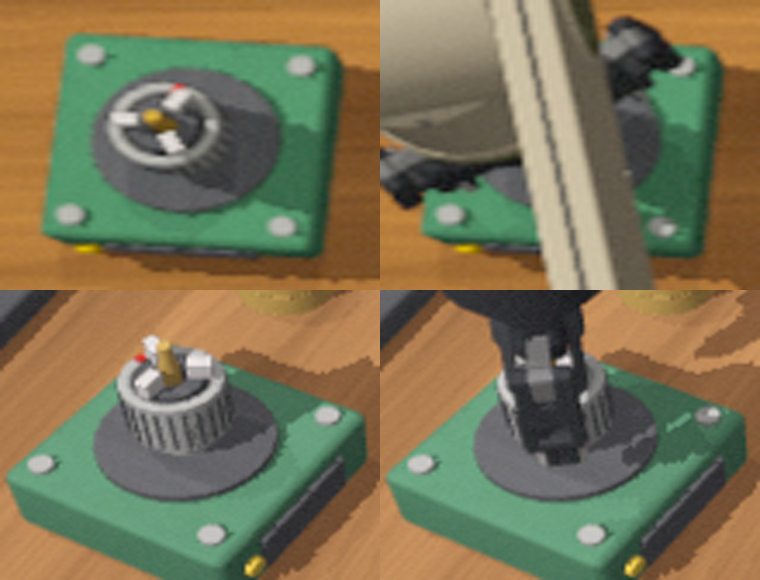

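The second move was refused because one row had the wrong number of values. The fingers are still around the sleeve but open, hiding it. Before tightening, the dot was at the upper right of the ring (178,88 in the crop). I'll redo the raise.

Emit:
carry_out(plan=[0,0,0,0,0,0.08,1,0,0,0,0,0,0.08,1,0,0,0,0,0,0.08,1,0,0,0,0,0,0.08,1,0,0,0,0,0,0.08,1,0,0,0,0,0,0.08,1,0,0,0,0,0,0.08,1,0,0,0,0,-0.12,0,-1,0,0,0,0,-0.12,0,-1,0,0,0,0,-0.12,0,-1,0,0,0,0,-0.12,0,-1,0,0,0,0,-0.12,0,-1])

```text
clock: 8.62
ee_pos: [542.0, 27.6, 252.3]
orientation: [180.0, -0.0, 35.5]
wrist_force: [-0.2, 0.3, 0.2]
grip_width: 25.6
grasp_force: 0.0
```

```bash
python3 - <<'E'
from h import *
a=[]
for c,u0,v0,w,h in(("top",205,210,80,80),("side",210,260,110,110)):
    d=env.get_image(c);np.save(c+"1.npy",d,allow_pickle=True)
    d0=np.load(c+".npy",allow_pickle=True).item()
    for D in(d0,d):
        I=D["image"];a.append(cv2.resize(I[v0:v0+h,u0:u0+w],(380,290),interpolation=cv2.INTER_CUBIC))
        P=cloud(D);J=I.astype(int);m=(J[...,0]>J[...,1]+60)&(J[...,0]>J[...,2]+60)&(np.hypot(P[...,0]-542.3,P[...,1]-179)<30)&(P[...,2]>105)&(J[...,1]<90)
        q=P[m];
        if len(q): q=q.mean(0);print(c,m.sum(),q.round(1),np.degrees(np.arctan2(q[1]-179,q[0]-542.3)).round(1))
cv2.imwrite("pics/chuck2.png",np.vstack([np.hstack(a[:2]),np.hstack(a[2:])])[...,::-1])
s=env.read_state();print(s["ee_pos"],s["orientation"],s["clock"])
E
```

```text
top 2 [564.2 171.7 126.6] -18.5
side 5 [565.4 171.5 125.6] -18.1
side 7 [551.7 156.7 125. ] -67.1
[542.21382873  24.97119369 252.23183417] [1.79924919e+02 5.00841944e-02 3.52352638e+01] 8.7167
```

View pics/chuck2.png

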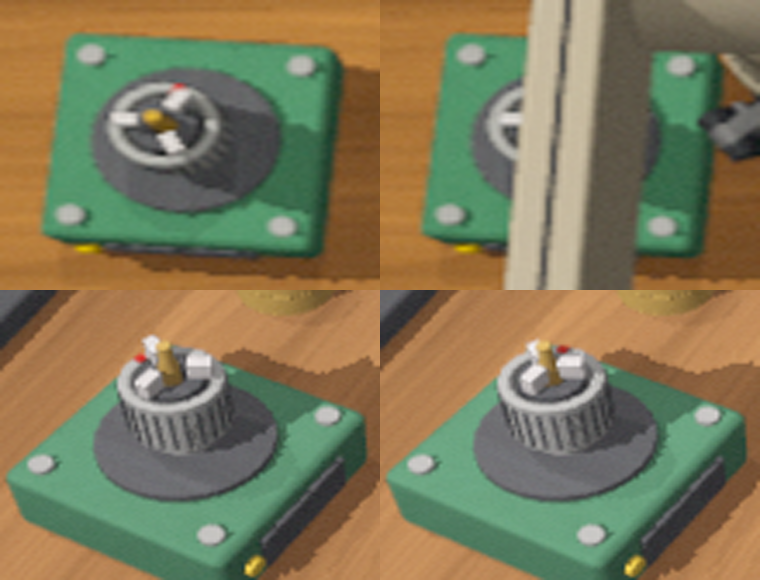

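Emit:
carry_out(plan=[0,0,0.0302,-0.0244,-0.083,0,-1,0,0,0.0302,-0.0244,-0.083,0,-1,0,0,0.0302,-0.0244,-0.083,0,-1,0,0,0.0302,-0.0244,-0.083,0,-1,0,0,0.0302,-0.0244,-0.083,0,-1,0,0,0.0302,-0.0244,-0.083,0,-1,0,0,0.0302,-0.0244,-0.083,0,-1,0,0,0.0302,-0.0244,-0.083,0,-1,0,0,0.0302,-0.0244,-0.083,0,-1,0,0,0.0302,-0.0244,-0.083,0,-1,0,0,0.0302,-0.0244,-0.083,0,-1,0,0,0.0302,-0.0244,-0.083,0,-1])

```text
clock: 9.72
ee_pos: [468.9, -220.6, 252.2]
orientation: [180.0, -0.0, 101.0]
wrist_force: [0.7, 0.0, -0.7]
grip_width: -0.1
grasp_force: 0.0
```

Emit:
carry_out(plan=[0,0,0,0,0,0,-1,0,0,0,0,0,0,-1,0,0,0,0,0,0,-1])

```text
clock: 9.97
ee_pos: [469.3, -219.5, 252.1]
orientation: [180.0, -0.0, 100.6]
wrist_force: [-0.5, -0.2, 0.1]
grip_width: 0.0
grasp_force: 0.0
```

```bash
python3 - <<'E'
from h import *
a=[]
for c,u0,v0,w,h in(("top",220,225,50,40),("side",235,270,50,40)):
    d=env.get_image(c);np.save(c+"1.npy",d,allow_pickle=True)
    d0=np.load(c+".npy",allow_pickle=True).item()
    for D in(d0,d):
        I=D["image"];a.append(cv2.resize(I[v0:v0+h,u0:u0+w],(390,290),interpolation=cv2.INTER_CUBIC))
        P=cloud(D);J=I.astype(int);rr=np.hypot(P[...,0]-542.3,P[...,1]-179)
        m=(J[...,0]>J[...,1]+50)&(J[...,0]>J[...,2]+50)&(rr<30)&(P[...,2]>105)&(J[...,1]<100)
        q=P[m];
        if len(q): q=q.mean(0);print(c,m.sum(),q.round(1),np.degrees(np.arctan2(q[1]-179,q[0]-542.3)).round(1))
        m=(P[...,2]>134)&(P[...,2]<147)&(rr<35);q=P[m]
        an=np.degrees(np.arctan2(q[:,1]-179,q[:,0]-542.3));r=rr[m]
        w=(J[m].max(1)-J[m].min(1))<40
        print(" jaw",[(int(k),int(((an//30)==k).sum()),r[w&((an//30)==k)].max().round(1)) for k in range(-6,6) if (w&((an//30)==k)).any()])
cv2.imwrite("pics/chuck3.png",np.vstack([np.hstack(a[:2]),np.hstack(a[2:])])[...,::-1])
s=env.read_state();print(s["ee_pos"],s["orientation"],s["clock"])
E
```

```text
top 2 [564.2 171.7 126.6] -18.5
 jaw [(-6, 12, np.float64(20.7)), (-5, 12, np.float64(21.1)), (-2, 22, np.float64(19.9)), (-1, 3, np.float64(17.5)), (2, 12, np.float64(18.8)), (3, 8, np.float64(18.1))]Traceback (most recent call last):
  File "<stdin>", line 7, in <module>
TypeError: only integer scalar arrays can be converted to a scalar index
```

Variable clash with `w`; fixing it.

```bash
python3 - <<'E'
from h import *
a=[]
for c,u0,v0,w,h in(("top",220,225,50,40),("side",235,270,50,40)):
    d=env.get_image(c);np.save(c+"1.npy",d,allow_pickle=True)
    d0=np.load(c+".npy",allow_pickle=True).item()
    for D in(d0,d):
        I=D["image"];a.append(cv2.resize(I[v0:v0+h,u0:u0+w],(390,290),interpolation=cv2.INTER_CUBIC))
        P=cloud(D);J=I.astype(int);rr=np.hypot(P[...,0]-542.3,P[...,1]-179)
        m=(J[...,0]>J[...,1]+50)&(J[...,0]>J[...,2]+50)&(rr<30)&(P[...,2]>105)&(J[...,1]<100)
        q=P[m];
        if len(q): q=q.mean(0);print(c,m.sum(),q.round(1),np.degrees(np.arctan2(q[1]-179,q[0]-542.3)).round(1))
        m=(P[...,2]>134)&(P[...,2]<147)&(rr<35);q=P[m]
        an=np.degrees(np.arctan2(q[:,1]-179,q[:,0]-542.3));r=rr[m]
        g=(J[m].max(1)-J[m].min(1))<40
        print(" jaw",[(int(k),int(((an//30)==k).sum()),r[g&((an//30)==k)].max().round(1)) for k in range(-6,6) if (g&((an//30)==k)).any()])
cv2.imwrite("pics/chuck3.png",np.vstack([np.hstack(a[:2]),np.hstack(a[2:])])[...,::-1])
s=env.read_state();print(s["ee_pos"],s["orientation"],s["clock"])
E
```

```text
top 2 [564.2 171.7 126.6] -18.5
 jaw [(-6, 12, np.float64(20.7)), (-5, 12, np.float64(21.1)), (-2, 22, np.float64(19.9)), (-1, 3, np.float64(17.5)), (2, 12, np.float64(18.8)), (3, 8, np.float64(18.1))]
top 5 [548.3 158.4 123.8] -73.7
 jaw [(-6, 12, np.float64(17.1)), (-5, 14, np.float64(17.5)), (-3, 5, np.float64(11.4)), (-2, 15, np.float64(17.0)), (-1, 5, np.float64(14.9)), (2, 9, np.float64(14.0)), (3, 11, np.float64(13.9))]
side 7 [565.8 171.4 125.6] -17.9
 jaw [(-6, 33, np.float64(18.9)), (-5, 21, np.float64(19.1)), (-2, 7, np.float64(21.8)), (-1, 20, np.float64(22.1)), (1, 5, np.float64(10.0)), (2, 51, np.float64(20.8)), (3, 10, np.float64(17.7))]
side 9 [551.3 157.2 125.6] -67.7
 jaw [(-6, 33, np.float64(14.9)), (-5, 20, np.float64(14.9)), (-4, 3, np.float64(7.8)), (-2, 2, np.float64(16.6)), (-1, 16, np.float64(17.6)), (0, 1, np.float64(7.0)), (1, 7, np.float64(9.7)), (2, 36, np.float64(16.7)), (3, 18, np.float64(15.8)), (5, 3, np.float64(4.3))]
[ 469.45797001 -219.23308702  252.23028673] [ 1.79990892e+02 -9.93418593e-03  1.00703537e+02] 10.1167
```

View pics/chuck3.png

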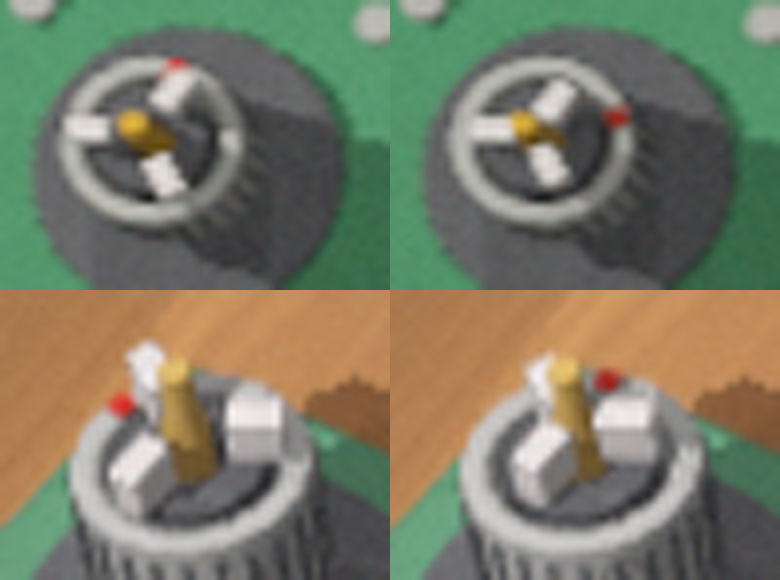

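Emit:
carry_out(plan=[0,0,0,0,0,-0.0665,-1,0,0,0,0,0,-0.0665,-1,0,0,0,0,0,-0.0665,-1,0,0,0,0,0,-0.0665,-1,0,0,0,0,0,-0.0665,-1,0,0,0,0,0,-0.0665,-1,0,0,0,0,0,-0.0665,-1,0,0,0,0,0,-0.0665,-1,0,0,0,0,0,0,-1,0,0,0,0,0,0,-1])

```text
clock: 10.95
ee_pos: [468.6, -219.1, 118.5]
orientation: [-179.9, -0.1, 100.7]
wrist_force: [0.8, -0.6, 0.2]
grip_width: -0.1
grasp_force: 0.0
```

Emit:
carry_out(plan=[0,0,0,-0.0052,0.028,0.002,-1,0,0,0,-0.0052,0.028,0.002,-1,0,0,0,-0.0052,0.028,0.002,-1,0,0,0,-0.0052,0.028,0.002,-1,0,0,0,0,0,0,-1])

```text
clock: 11.37
ee_pos: [464.2, -190.9, 122.1]
orientation: [179.9, 0.0, 100.7]
wrist_force: [-1.1, -0.7, -0.7]
grip_width: 0.0
grasp_force: 0.0
```

Emit:
carry_out(plan=[0,0,0,-0.0043,0.0228,-0.0082,-1,0,0,0,-0.0043,0.0228,-0.0082,-1,0,0,0,-0.0024,0.0129,-0.0136,-1,0,0,0,-0.0024,0.0129,-0.0136,-1,0,0,0,-0.0024,0.0129,-0.0136,-1,0,0,0,0,0,0,-1,0,0,0,0,0,0,-1])

```text
clock: 11.95
ee_pos: [460.3, -172.0, 107.8]
orientation: [180.0, 0.1, 100.7]
wrist_force: [-2.5, -5.0, 9.3]
grip_width: -0.2
grasp_force: 4.8
```

```bash
python3 - <<'E'
from h import *
a=[]
for c,u0,v0 in(("top",380,200),("side",300,110)):
    d=env.get_image(c);a.append(cv2.resize(d["image"][v0:v0+110,u0:u0+110],(400,400),interpolation=cv2.INTER_CUBIC))
cv2.imwrite("pics/catch1.png",np.hstack(a)[...,::-1])
s=env.read_state();print(s["ee_pos"],s["wrist_force"],s["clock"])
E
```

```text
[ 460.26203814 -172.05252862  107.78136641] [-2.08965819 -4.64652064  9.31487664] 12.05
```

View pics/catch1.png

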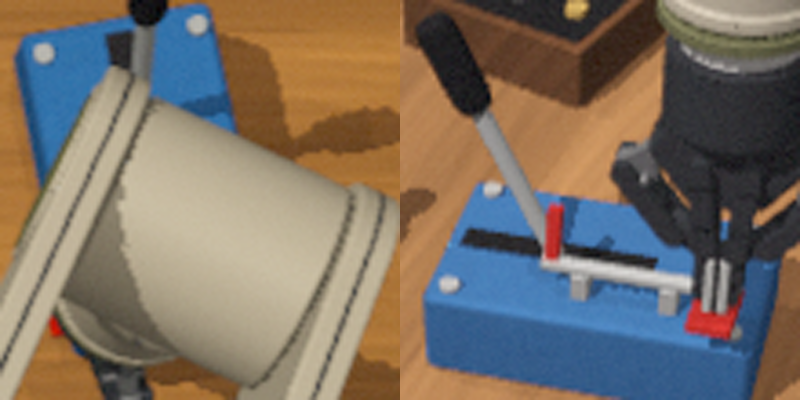

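The catch's tab now lies flat at about (712,318) in the crop, its arm stands upright clear of the slot, and the lever is still at rest. Next is the handle.

Emit:
carry_out(plan=[0,0,0,0,0,0.108,-1,0,0,0,0,0,0.108,-1,0,0,0,0,0,0.108,-1,0,0,0,0,0,0.108,-1,0,0,0,0,0,0.108,-1,0,0,0,0,0,0.108,-1,0,0,-0.03125,0.051,-0.0046,0,1,0,0,-0.03125,0.051,-0.0046,0,1,0,0,-0.03125,0.051,-0.0046,0,1,0,0,-0.03125,0.051,-0.0046,0,1])

```text
clock: 12.88
ee_pos: [511.2, -175.3, 268.2]
orientation: [-179.9, -0.0, 77.9]
wrist_force: [0.1, 0.2, -0.6]
grip_width: 48.4
grasp_force: 0.0
```

Emit:
carry_out(plan=[0,0,-0.03125,0.051,-0.0046,0,1,0,0,-0.03125,0.051,-0.0046,0,1,0,0,-0.03125,0.051,-0.0046,0,1,0,0,-0.03125,0.051,-0.0046,0,1,0,0,-0.03125,0.051,-0.0046,0,1,0,0,-0.03125,0.051,-0.0046,0,1,0,0,-0.03125,0.051,-0.0046,0,1,0,0,-0.03125,0.051,-0.0046,0,1,0,0,-0.03125,0.051,-0.0046,0,1,0,0,-0.03125,0.051,-0.0046,0,1,0,0,-0.03125,0.051,-0.0046,0,1,0,0,-0.03125,0.051,-0.0046,0,1])

```text
clock: 13.88
ee_pos: [664.1, -189.0, 267.4]
orientation: [-179.9, 0.1, 10.4]
wrist_force: [0.1, -1.0, -0.7]
grip_width: 85.3
grasp_force: 0.0
```

Emit:
carry_out(plan=[-0.0051,0.0273,0,0,0,0,1,-0.0051,0.0273,0,0,0,0,1,-0.0051,0.0273,0,0,0,0,1,-0.0051,0.0273,0,0,0,0,1,0,0,0,0,0,0,1,0,0,0,0,0,0,1,0,0,0,0,0,0,1])

```text
clock: 14.47
ee_pos: [664.0, -189.4, 268.2]
orientation: [-179.9, 19.9, 10.7]
wrist_force: [-0.1, 0.2, 0.1]
grip_width: 85.2
grasp_force: 0.0
```

```bash
python3 - <<'E'
from h import *
a=[]
for c,u0,v0 in(("top",360,150),("side",260,60)):
    d=env.get_image(c);a.append(cv2.resize(d["image"][v0:v0+150,u0:u0+150],(400,400),interpolation=cv2.INTER_CUBIC))
cv2.imwrite("pics/lev1.png",np.hstack(a)[...,::-1])
s=env.read_state();print(s["ee_pos"],s["orientation"],s["q"].round(1),s["clock"])
from scipy.spatial.transform import Rotation as R
print(R.from_euler("xyz",s["orientation"],degrees=True).as_matrix().round(3))
E
```

```text
[ 663.82195699 -189.89749163  271.03626088] [179.96296369  19.7522386   10.64185084] [-15.9  40.2  43.8  -9.5 113.5  61. ] 14.5667
[[ 0.925  0.185 -0.332]
 [ 0.174 -0.983 -0.063]
 [-0.338  0.001 -0.941]]
```

View pics/lev1.png

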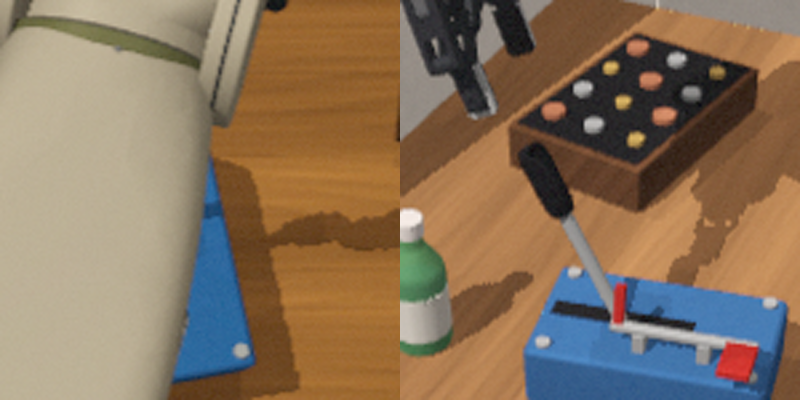

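The gripper is poised above the handle, which is at (545,180) in the right crop. The tab is flat at (738,358).

Emit:
carry_out(plan=[0,0,0,-0.015,-0.0032,-0.0425,1,0,0,0,-0.015,-0.0032,-0.0425,1,0,0,0,-0.015,-0.0032,-0.0425,1,0,0,0,-0.015,-0.0032,-0.0425,1,0,0,0,-0.015,-0.0032,-0.0425,1,0,0,0,-0.015,-0.0032,-0.0425,1,0,0,0,-0.015,-0.0032,-0.0425,1,0,0,0,-0.015,-0.0032,-0.0425,1,0,0,0,0,0,0,1,0,0,0,0,0,0,1])

```text
clock: 15.4
ee_pos: [633.4, -196.3, 185.6]
orientation: [-180.0, 19.9, 10.6]
wrist_force: [1.0, -0.3, 1.0]
grip_width: 85.5
grasp_force: 0.0
```

Emit:
carry_out(plan=[0,0,0,0,0,0,-1,0,0,0,0,0,0,-1,0,0,0,0,0,0,-1,0,0,0,0,0,0,-1,0,0,0,0,0,0,-1,0,0,0,0,0,0,-1,0,0,0,0,0,0,-1,0,0,0,0,0,0,-1,0,0,0,0,0,0,-1,0,0,0,0,0,0,-1,0,0,0,0,0,0,-1,0,0,0,0,0,0,-1], squeeze=60)

```text
clock: 16.4
ee_pos: [634.7, -197.8, 184.8]
orientation: [179.8, 19.9, 10.6]
wrist_force: [3.0, -8.2, 2.3]
grip_width: 22.3
grasp_force: 60.0
```

Emit:
carry_out(plan=[0.0042,-0.0224,0,-0.0426,-0.008,0.019,-1,0.0042,-0.0224,0,-0.0438,-0.0082,0.0158,-1,0.0042,-0.0224,0,-0.0448,-0.0084,0.0127,-1,0.0042,-0.0224,0,-0.0456,-0.0085,0.0094,-1,0.0042,-0.0224,0,-0.0461,-0.0086,0.006,-1,0.0042,-0.0224,0,-0.0464,-0.0087,0.0026,-1,0,0,0,0,0,0,-1])

```text
clock: 16.98
ee_pos: [563.6, -211.0, 198.4]
orientation: [179.9, -4.8, 10.5]
wrist_force: [8.1, -12.0, -16.9]
grip_width: 22.5
grasp_force: 63.2
```

Emit:
carry_out(plan=[0.0042,-0.0224,0,-0.0465,-0.0087,-0.0008,-1,0.0042,-0.0224,0,-0.0463,-0.0087,-0.0042,-1,0.0042,-0.0224,0,-0.0459,-0.0086,-0.0075,-1,0.0042,-0.0224,0,-0.0453,-0.0085,-0.0108,-1,0.0042,-0.0224,0,-0.0444,-0.0083,-0.0141,-1,0.0042,-0.0224,0,-0.0433,-0.0081,-0.0173,-1,0,0,0,0,0,0,-1,0,0,0,0,0,0,-1,0,0,0,0,0,0,-1,0,0,0,0,0,0,-1,0,0,0,0,0,0,-1])

```text
clock: 17.9
ee_pos: [497.7, -223.0, 183.1]
orientation: [179.9, -29.1, 10.5]
wrist_force: [22.7, -17.8, -30.9]
grip_width: 22.3
grasp_force: 62.6
```

```bash
python3 - <<'E'
from h import *
a=[]
for c,u0,v0 in(("top",360,150),("side",270,60)):
    d=env.get_image(c);a.append(cv2.resize(d["image"][v0:v0+150,u0:u0+150],(400,400),interpolation=cv2.INTER_CUBIC))
cv2.imwrite("pics/lev2.png",np.hstack(a)[...,::-1])
s=env.read_state();print(s["ee_pos"],s["orientation"],s["wrist_force"],s["grasp_force"],s["clock"])
p=s["ee_pos"]-[543.6,-213,35];bx=.983*p[0]+.184*p[1]-20
print("lever",.45-np.arctan2(bx,p[2]),np.hypot(bx,p[2]))
E
```

```text
[ 497.72607698 -223.00914807  183.11402242] [179.87397591 -29.05793017  10.53423928] [ 22.81395234 -17.81996211 -30.33017631] 62.65389331849292 18.0
lever 0.87444979154176 162.53663651400262
```

View pics/lev2.png

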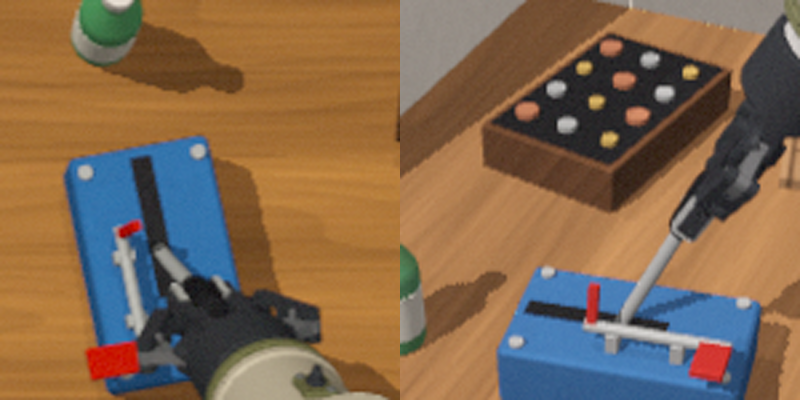

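The lever is over at about 0.87 rad and held in the fingers, and the tab is flat at (115,360). I'm handing in.

```bash
python3 -c "
from rig import env
print(env.job_done())"
```

```text
the job is handed in; nothing more can be done
None
```

I handed the job in at about 18 s, but the hand-in gave no pass/fail result. The chuck was turned to its stop, the catch was flipped off, and the lever was held pulled over at about 0.87 rad with about 63 N of grip.

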